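# Find the empty compartment by its rocking lid and push it open

## Task

Three of the organiser's four compartments are packed full and one is empty: press the lids gently on their dark dots, one at a time, to find the one that rocks, then push its dotted half down until the lid stands open at 45 degrees or more, and leave it open, ready for restocking. Use the fingertips only: grasp and lift nothing, do not force the lids that stay firm, and leave everything else where it is.

Things in the scene. Friction and masses are not known exactly. Their poses are not given: they have to be found in the camera images.
- organiser: Pale wooden organiser, fixed; 384 wide (y), 180 deep (x from -60 to 120), 80 high. Origin on the underside below the lids' pivot line, midway across; x points away from the robot's side, z up. Four lids in a row, flush at z = 80, at y = 141, 47, -47, -141 (lid_1 to lid_4), over compartments 96 (x) by 86 by 74 deep. Behind them, x = 48 to 120, a solid shelf strip at z = 80.
- lid_1 (a joint): Sage-green lid 1: plate 92 (x) by 82 by 6 thick, pivoted along y across its middle (x = 0, z = 77 in the organiser). Rad: 0 level; grows as the dotted half, on the robot's side (-x), goes down and the other half rises; stops at 1.2 and -0.12. Pivot friction (1 to 2 N of push at the dot) keeps it where left. Over a full compartment it gives springily some 3 mm (under 0.15), then is firm; the empty one's lid turns freely.
- lid_1_press (a point): Point in the middle of the dark 20 mm dot on lid 1 while it is level: on its upper face, 28 mm from the pivot towards the robot's side. Fixed to the organiser (does not turn with the lid); axes as the organiser's.
- lid_2 (a joint): Sage-green lid 2: plate 92 (x) by 82 by 6 thick, pivoted along y across its middle (x = 0, z = 77 in the organiser). Rad: 0 level; grows as the dotted half, on the robot's side (-x), goes down and the other half rises; stops at 1.2 and -0.12. Pivot friction (1 to 2 N of push at the dot) keeps it where left. Over a full compartment it gives springily some 3 mm (under 0.15), then is firm; the empty one's lid turns freely.
- lid_2_press (a point): Point in the middle of the dark 20 mm dot on lid 2 while it is level: on its upper face, 28 mm from the pivot towards the robot's side. Fixed to the organiser (does not turn with the lid); axes as the organiser's.
- lid_3 (a joint): Sage-green lid 3: plate 92 (x) by 82 by 6 thick, pivoted along y across its middle (x = 0, z = 77 in the organiser). Rad: 0 level; grows as the dotted half, on the robot's side (-x), goes down and the other half rises; stops at 1.2 and -0.12. Pivot friction (1 to 2 N of push at the dot) keeps it where left. Over a full compartment it gives springily some 3 mm (under 0.15), then is firm; the empty one's lid turns freely.
- lid_3_press (a point): Point in the middle of the dark 20 mm dot on lid 3 while it is level: on its upper face, 28 mm from the pivot towards the robot's side. Fixed to the organiser (does not turn with the lid); axes as the organiser's.
- lid_4 (a joint): Sage-green lid 4: plate 92 (x) by 82 by 6 thick, pivoted along y across its middle (x = 0, z = 77 in the organiser). Rad: 0 level; grows as the dotted half, on the robot's side (-x), goes down and the other half rises; stops at 1.2 and -0.12. Pivot friction (1 to 2 N of push at the dot) keeps it where left. Over a full compartment it gives springily some 3 mm (under 0.15), then is firm; the empty one's lid turns freely.
- lid_4_press (a point): Point in the middle of the dark 20 mm dot on lid 4 while it is level: on its upper face, 28 mm from the pivot towards the robot's side. Fixed to the organiser (does not turn with the lid); axes as the organiser's.
- jar: White lidded jar, 84 across, 95 high, at the organiser's right; origin at the centre of its underside. Leave alone.
- baby_bottle: Clear capped bottle, 58 across, 150 high, at the organiser's right; origin at the centre of its underside. Leave alone.
- tree: Clear plastic bottle-drying tree, foot 140 across, 216 high, at the organiser's left; origin at the centre of its underside. Leave alone.
- clip_bowl: White ceramic bowl of pacifier clips, 132 across, 50 high, in front of the organiser; origin at the centre of its underside. Leave alone.
- teether: Beige teething ring, 68 across, 12 high, lying in front of the organiser; origin at the centre of its underside. Leave alone.
- clip: White pacifier clip with spring jaws, 48 by 18 by 16, lying on the shelf strip behind the lids; origin at its underside. Leave alone.
- scoop: Steel formula scoop on the shelf strip behind the lids, cup 38 across and 24 high, handle 75 long along its x; origin under the cup's centre. Leave alone.

How it is judged:
By the outcome, as a careful person would: the job done as asked, in the order asked, and still so for the second after the job is handed in, with the robot touching nothing.
It also fails if it takes over 45 s, if anything falls off the work surface, if the arm or the gripper's body presses on something with over 40 N, if the wrist force passes 120 N, or if a joint passes its speed limit or range.

## Robot

A 6-joint arm with a two-finger parallel gripper is mounted at the origin on the work surface. World frame = base frame: x ahead of the robot, y to its left, z up, the work surface at z = 0. Lengths are in m, angles in degrees, forces in N, time in s.
With the tool pointing down it reaches from about 0.25 to 0.725 m from the base axis. Payload 9.7 kg.
Tool frame: the origin (TCP) lies at the very end of the fingers, on their centre line; the grasp point (between the pads) lies 19 mm behind it (bot.grip_point_offset is the z of the grasp point in the tool frame, in m); z points along the fingers, x is the direction in which the jaws open and shut, and the axes are right-handed (so a half turn about z gives the same grasp; the last joint's range is limited). The gripper opens to 85 mm and grips with 20 to 120 N. Pads are 22 mm wide; open, the fingers measure 114 mm over their backs; the gripper's body (76 mm by 85 mm) begins 54 mm behind the grasp point. The pads swing forward as they close: fully open they stand 13 mm farther back than shut.
Start: joints at [-72.422, 4.979, 10.078, 95.1, 0, 90], TCP at [0.166, -0.524, 0.194] pointing down, gripper open.
Joint ranges: [-179.16, 179.16], [-48.56, 103.87], [-65.8, 70.77], [-126.05, 130.52], [-82.76, 87.17], [-180, 180]. Speed limits (degrees/s): [127.2, 127.2, 147.25, 180, 180, 180].

## Interface

Orientations are given as [roll, pitch, yaw] about the fixed x, y, z axes, in that order (R = Rz(yaw) Ry(pitch) Rx(roll)).
In Python, from workcell import get_obs, viewer, job_done, bot gives the robot as it stands.
- The arm moves only by the shell command python3 -m handwheel 'ROWS' [FORCE]. ROWS is JSON, a list of rows, each a list of 5 numbers: the closure, from 0 (fully open) to 1 (shut), then the shift along the world's x, y, z in m, then the turn about the world's z in degrees. A call has 1 to 5 rows; each row is the pose to reach, as a shift and turn from the pose measured when the call began; what a row does not reach only later rows make up. A row lasts 1/10 s, in which the tool goes at most 50 mm and 8.59 degrees, less where a joint would pass 70% of its speed; a pose out of reach is approached as far as the arm can. A call with a gripper value outside its range is refused whole. The fingers move at their own pace and stop on an object; FORCE is the grip in N (left out, the last holds). Time passes only in rows, so rows that repeat a pose let the fingers close. It gives the time, the measured TCP pose, the force and the opening at its end, in the units of the state.
- get_obs(): the state, without advancing time (a new reading comes with each control period).
- viewer.camera(name): name is "scene" or "top" or "wrist"; returns a dict with "color" (400x640x3 uint8, blue, green, red), "K" (3x3 intrinsics, pixels), "origin" and "orientation" of the camera in the world. Camera axes: x right, y down, z forward; pixel columns grow to the right and rows downward; lengths in m; the calibration is good to about 2 mm. A picture is of the moment at which its call begins. There is no depth.
- job_done(): hands the job in, once; it reports no verdict.
The state is a dict: "time": time; "q": joint angles; "qd": joint speeds; "joint_efforts": joint torques, N m; "ee_pos": TCP position; "tcp_rot": TCP orientation; "wrist_force": force on the tool from outside, world axes, zero at the start; "torque": the same for the moment, N m; "opening": finger opening in m.
Only numpy, scipy, OpenCV 4.12 (cv2) and the standard library are available. Lean on these libraries where they do the work, as an engineer would, in place of code of your own. Each camera call takes 0.05 s, during which the arm holds its last target.

## Working session

There is one attempt and no reset: what is moved stays moved. The work goes in short steps, Python scripts to look and compute and a shell command to move; the robot and the scene stay as the last step left them, time stands still between calls to the robot, and variables do not carry over. Pictures are saved under pics/ and viewed, and the job is handed in when it is done.

```bash
ls; mkdir -p pics; python3 - <<'E'
from workcell import get_obs, viewer
import cv2
for n in("scene","top"):
    c=viewer.camera(n); cv2.imwrite(f"pics/{n}0.png",c["color"]); print(n,c["K"],c["origin"],c["orientation"])
print(get_obs())
E
```

```text
pics
scene [[443.52020103   0.         325.27062512]
 [  0.         443.52020103 200.38477719]
 [  0.           0.           1.        ]] [ 1.35086644 -0.4815579   0.77316689] [-126.65866905   -1.29493646   56.99593029]
top [[428.66973424   0.         314.55721979]
 [  0.         428.66973424 195.1393978 ]
 [  0.           0.           1.        ]] [0.49124726 0.06205839 1.19223257] [-176.26867128   -0.24324404  -90.29512539]
{'time': 0.1, 'q': array([-7.24223852e+01,  5.00848315e+00,  1.00386170e+01,  9.50993807e+01,
        1.68164445e-03,  8.99986591e+01]), 'qd': array([ 0.04396826, -0.05195429,  0.04436335,  0.0555002 ,  0.02023406,
       -0.00702104]), 'joint_efforts': array([ 9.08831043e-05, -5.21561372e+01,  4.65652049e+01,  1.60157861e-02,
       -5.41572308e-05,  1.59085494e-05]), 'ee_pos': array([ 0.16603185, -0.52407779,  0.19354549]), 'tcp_rot': array([-1.79998317e+02,  6.92468281e-02, -7.24210443e+01]), 'wrist_force': array([-0.24378196, -0.67617005, -0.3024165 ]), 'torque': array([ 0.03097314, -0.0396813 ,  0.00834302]), 'opening': 0.08563211622610739}
```

View pics/top0.png

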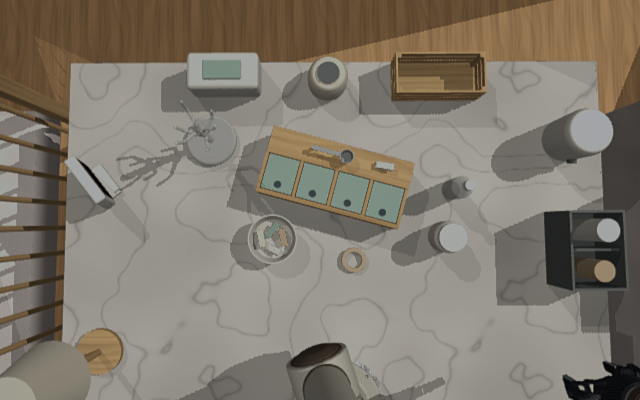

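View pics/scene0.png

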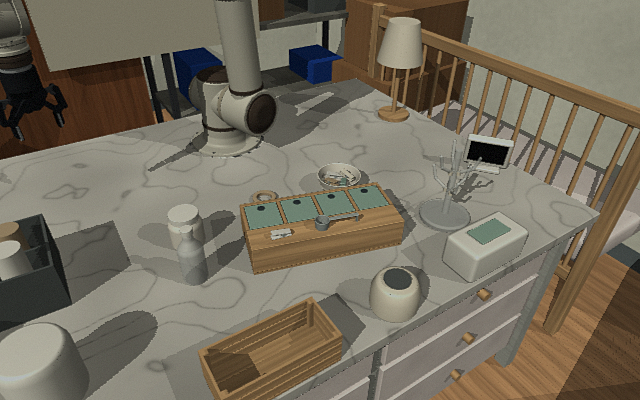

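The top view shows the organiser yawed clockwise, with the dots near (277,184), (312,193), (347,203) and (382,213). The bowl and teether are in front of it. I'll enlarge a crop and localise the dots.

```bash
cat > h.py <<'E'
import numpy as np, cv2
from scipy.spatial.transform import Rotation as R
def ray(c,px):
    d=R.from_euler('xyz',c["orientation"],degrees=True).as_matrix()@np.linalg.inv(c["K"])@np.array([*px,1.]); return np.array(c["origin"]),d
def onz(c,px,z):
    o,d=ray(c,px); return o+d*(z-o[2])/d[2]
def proj(c,P):
    p=c["K"]@R.from_euler('xyz',c["orientation"],degrees=True).as_matrix().T@(np.array(P)-c["origin"]); return p[:2]/p[2]
E
python3 - <<'E'
from h import *
from workcell import viewer
c=viewer.camera("top"); im=c["color"]
cr=im[115:235,245:425]; cv2.imwrite("pics/crop1.png",cv2.resize(cr,None,fx=4.4,fy=4.4,interpolation=cv2.INTER_CUBIC))
g=cv2.cvtColor(im,cv2.COLOR_BGR2GRAY).astype(float)
pts=[]
for x,y in[(277,184),(312,193),(347,203),(382,213)]:
    p=g[y-7:y+8,x-7:x+8]; w=np.clip(100-p,0,None); w[w<15]=0
    yy,xx=np.mgrid[y-7:y+8,x-7:x+8]; u=((w*xx).sum()/w.sum(),(w*yy).sum()/w.sum())
    P=onz(c,u,.08); pts.append(P); print(np.round(u,1),P.round(4),w.astype(bool).sum())
pts=np.array(pts)
print(np.diff(pts,axis=0),np.linalg.norm(pts[0]-pts[3]))
d=pts[3]-pts[0]; print("yaw",np.degrees(np.arctan2(d[1],d[0]))+90)
E
```

```text
[277.  183.9] [0.5935 0.1546 0.08  ] 37
[311.8 193.3] [0.5686 0.0642 0.08  ] 38
[346.8 202.6] [ 0.5438 -0.0268  0.08  ] 37
[381.9 212. ] [ 0.5191 -0.1175  0.08  ] 39
[[-0.02490356 -0.09036037  0.        ]
 [-0.02478995 -0.09096021  0.        ]
 [-0.02468288 -0.09078589  0.        ]] 0.28208824493617374
yaw -15.287555695112545
```

View pics/crop1.png

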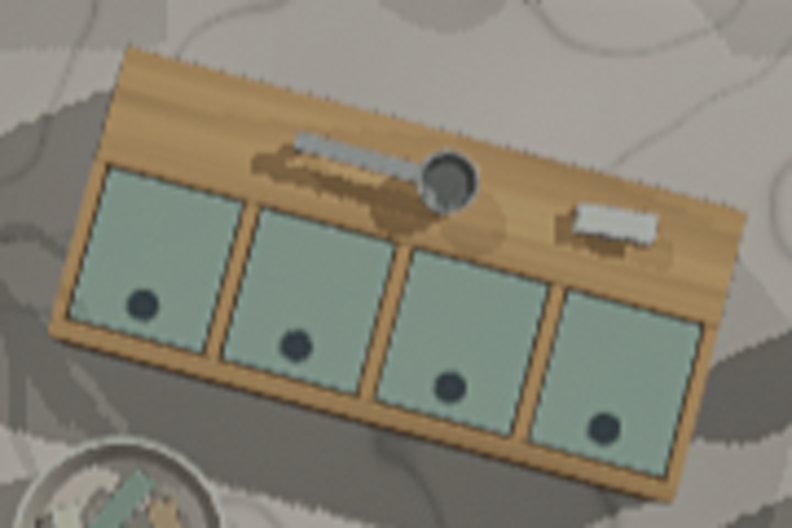

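Dot spacing over the row is 282.1 mm against the expected 282, and the yaw is −15.3°, so the localisation is consistent. Now I'll close the fingers, move towards lid 4 at a safe height, and turn so the jaw axis lies along the organiser's y.

```bash
python3 -m handwheel '[[1,0.03,0.034,0,-6],[1,0.06,0.068,0,-12],[1,0.09,0.102,0,-18],[1,0.12,0.136,0,-24],[1,0.15,0.17,0,-30]]' 30; python3 -c "
from workcell import get_obs;o=get_obs();print(o['q'].round(1),o['ee_pos'].round(4),o['tcp_rot'].round(1),o['time'])"
```

```text
time: 0.65
ee_pos: [0.3168, -0.3526, 0.1935]
tcp_rot: [-180.0, 0.1, -102.7]
wrist_force: [0.8, -0.1, 0.5]
opening: 0.0123
[-4.810e+01 -5.400e+00 -3.000e-01  9.510e+01  1.000e-01  1.446e+02] [ 0.3168 -0.3526  0.1935] [-1.800e+02  1.000e-01 -1.027e+02] 0.65
```

Joint 6 would run past 180°, so I'll use the equivalent half-turn orientation (yaw +74.7).

```bash
python3 -m handwheel '[[1,0.03,0.035,0,8.5],[1,0.06,0.07,0,17],[1,0.09,0.105,0,25.5],[1,0.12,0.14,0,34],[1,0.15,0.175,0,42.5]]'
python3 -m handwheel '[[1,0.026,0.03,0,8.5],[1,0.052,0.06,0,17],[1,0.052,0.06,0,25.5],[1,0.052,0.06,0,34],[1,0.052,0.06,0,42.5]]'
python3 -m handwheel '[[1,0,0,0,8.5],[1,0,0,0,17],[1,0,0,0,25.5],[1,0,0,0,34],[1,0,0,0,42.5]]'
python3 -m handwheel '[[1,0,0,0,8.5],[1,0,0,0,17],[1,0,0,0,25.5],[1,0,0,0,34],[1,0,0,0,42.5]]'
python3 -c "
from workcell import get_obs;o=get_obs();print(o['q'].round(1),o['ee_pos'].round(4),o['tcp_rot'].round(1),o['time'])"
```

```text
time: 1.15
ee_pos: [0.4677, -0.1759, 0.1934]
tcp_rot: [180.0, 0.1, -59.8]
wrist_force: [0.8, -1.8, 0.2]
opening: 0.0003
time: 1.65
ee_pos: [0.5198, -0.1153, 0.193]
tcp_rot: [180.0, 0.1, -16.9]
wrist_force: [0.6, -0.7, 0.3]
opening: -0.0001
time: 2.15
ee_pos: [0.5196, -0.1153, 0.1927]
tcp_rot: [-180.0, 0.1, 25.9]
wrist_force: [-0.1, -0.2, 0.6]
opening: -0.0001
time: 2.65
ee_pos: [0.5195, -0.1152, 0.1924]
tcp_rot: [-180.0, 0.1, 68.8]
wrist_force: [0.1, -0.2, 0.2]
opening: 0.0002
[-12.4   2.6   7.3  94.8  -0.1   8.8] [ 0.5195 -0.1152  0.1924] [-1.80e+02  1.00e-01  6.88e+01] 2.65
```

```bash
python3 -m handwheel '[[1,-0.0004,-0.0023,-0.03,6],[1,-0.0004,-0.0023,-0.06,6],[1,-0.0004,-0.0023,-0.085,6],[1,-0.0004,-0.0023,-0.100,6],[1,-0.0004,-0.0023,-0.105,6]]'
python3 - <<'E'
from h import *
from workcell import viewer
for n in("scene","top"):
    im=viewer.camera(n)["color"]; r=im[160:270,210:410] if n=="scene" else im[115:235,245:425]
    cv2.imwrite(f"pics/a_{n}.png",cv2.resize(r,None,fx=4,fy=4,interpolation=cv2.INTER_CUBIC))
E
```

```text
time: 3.15
ee_pos: [0.5183, -0.1174, 0.0857]
tcp_rot: [-179.8, 0.1, 74.8]
wrist_force: [0.2, 0.0, 1.2]
opening: -0.0001
```

View pics/a_scene.png

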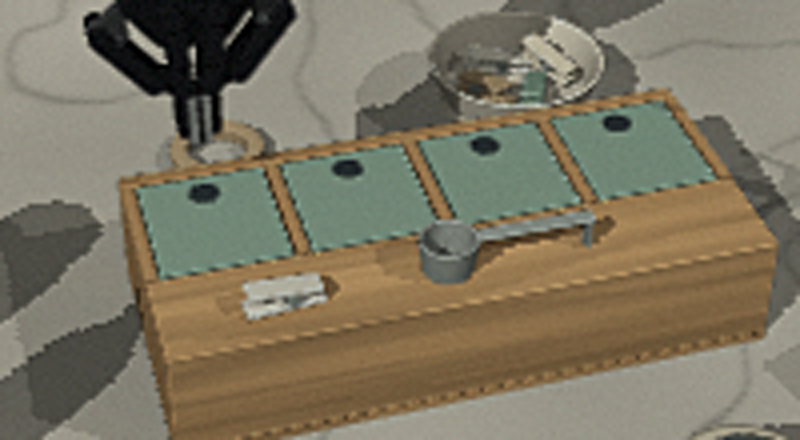

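The fingertip appears at about (200,145) in the crop and the dot at (205,192), so it isn't over the dot as the numbers say. I'll check with projections.

```bash
python3 - <<'E'
from h import *
from workcell import viewer,get_obs
o=get_obs(); print(o["ee_pos"],o["tcp_rot"],o["time"])
for n in("scene","top"):
    c=viewer.camera(n); im=c["color"].copy()
    p=proj(c,o["ee_pos"]); print(n,p)
    for q in [(.5935,.1546),(.5686,.0642),(.5438,-.0268),(.5191,-.1175)]: print(proj(c,[*q,.08]).round(1),end=' ')
    x0,y0,x1,y1=(210,120,410,270) if n=="scene" else (245,115,425,235)
    r=cv2.resize(im[y0:y1,x0:x1],None,fx=4,fy=4,interpolation=cv2.INTER_CUBIC)
    for P,col in((o["ee_pos"],(0,0,255)),([.5191,-.1175,.08],(255,0,0)),([.5935,.1546,.08],(255,0,0))):
        u=(proj(c,P)-[x0,y0])*4; cv2.drawMarker(r,tuple(int(v) for v in u),col,0,12,1)
    cv2.imwrite(f"pics/b_{n}.png",r)
E
```

```text
[ 0.5190237  -0.11752342  0.08735443] [-1.79928161e+02  1.39295785e-01  7.47810094e+01] 3.25
scene [260.96215813 205.28829491]
[364.1 190.1] [331.3 195.6] [296.9 201.5] [261.2 207.6] top [382.33736952 211.93931642]
[277.  183.9] [311.8 193.3] [346.8 202.6] [381.9 212. ]
```

View pics/b_scene.png

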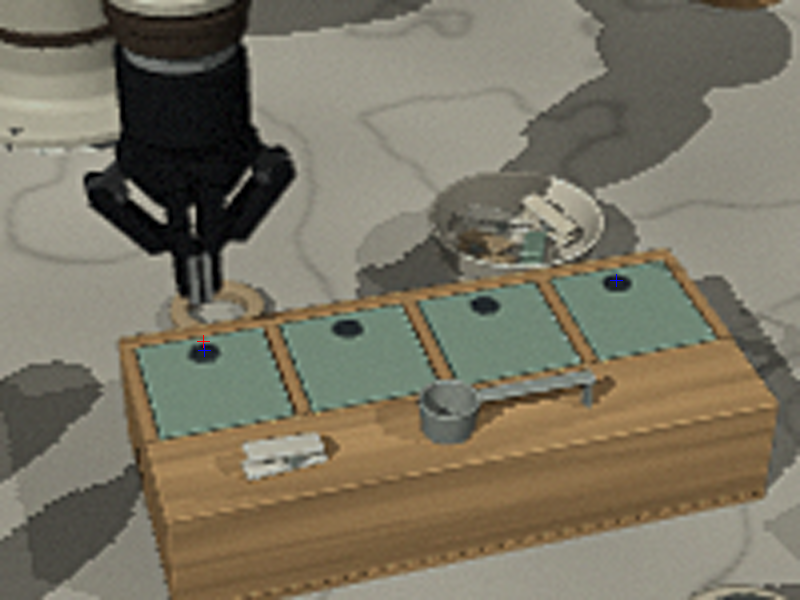

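View pics/b_top.png

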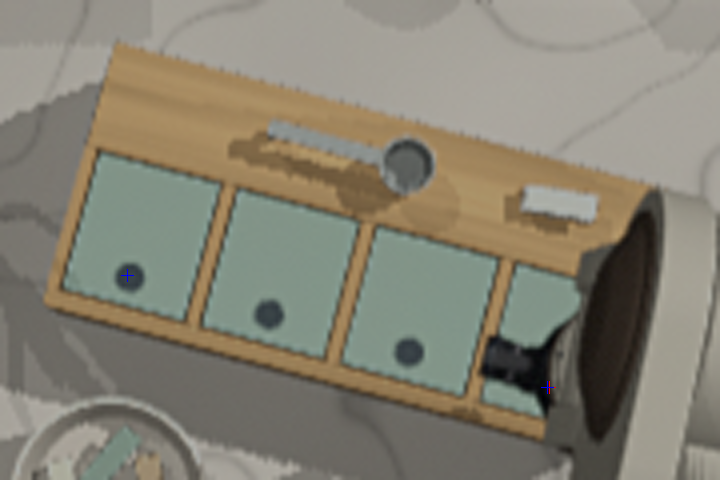

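```bash
python3 - <<'E'
from h import *
from workcell import viewer,get_obs
c=viewer.camera("wrist"); o=get_obs()
cv2.imwrite("pics/w1.png",c["color"]); print(c["K"],c["origin"],c["orientation"],proj(c,o["ee_pos"]),proj(c,[.5191,-.1175,.08]))
s=viewer.camera("scene"); t=viewer.camera("top")
P=np.array([.166,-.524,.194])
a=cv2.imread("pics/scene0.png")[80:150,0:110]; a=cv2.resize(a,None,fx=5,fy=5); u=(proj(s,P)-[0,80])*5; print(proj(s,P),proj(t,P)); cv2.drawMarker(a,tuple(int(v) for v in u),(0,0,255),0,14,1)
cv2.imwrite("pics/s0c.png",a)
for h in (0,.01,.02,.03,.04): print(h,proj(s,np.array(o["ee_pos"])+[0,0,h]))
print(o["opening"],o["wrist_force"])
E
```

```text
[[356.85590821   0.         318.80422488]
 [  0.         356.85590821 201.21916421]
 [  0.           0.           1.        ]] [ 0.44325793 -0.09727675  0.26912862] [161.81423164   0.21550239  74.82927127] [320.67015779 235.84924679] [320.62270771 228.38781629]
[ 49.27579415 149.74591873] [570.40246656 364.68447858]
0 [261.01490458 205.02834885]
0.01 [260.76163638 201.87324416]
0.02 [260.50565077 198.68428724]
0.03 [260.24690379 195.46093035]
0.04 [259.98535051 192.20261383]
1.1187993606272763e-05 [ 0.16269602 -0.51153886 -0.16799736]
```

View pics/w1.png

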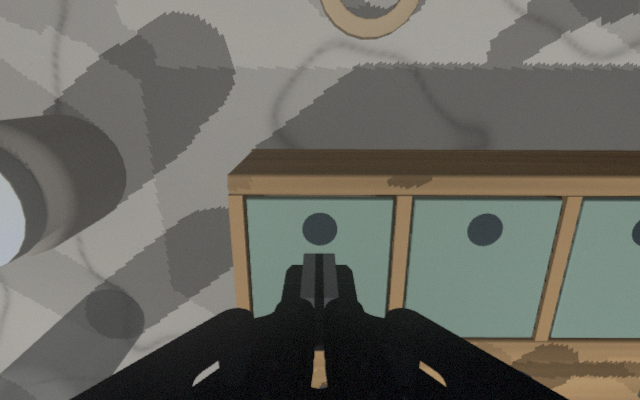

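View pics/s0c.png

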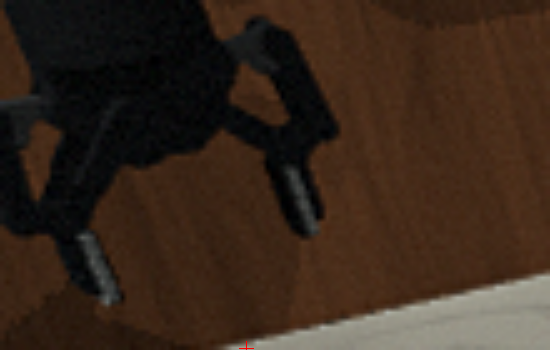

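```bash
python3 - <<'E'
from h import *
from workcell import viewer,get_obs
c=viewer.camera("wrist"); s=viewer.camera("scene"); o=get_obs(); E=np.array(o["ee_pos"])
for h in np.arange(0,.05,.01): print(h,proj(c,E+[0,0,h]).round(1),proj(s,E+[0,0,h]).round(1))
im=c["color"][190:330,250:400]; cv2.imwrite("pics/w1c.png",cv2.resize(im,None,fx=4,fy=4,interpolation=cv2.INTER_CUBIC))
im=s["color"][150:220,230:300]; cv2.imwrite("pics/s1c.png",cv2.resize(im,None,fx=8,fy=8,interpolation=cv2.INTER_CUBIC))
E
```

```text
0.0 [320.6 234.8] [261.  205.2]
0.01 [320.6 242.5] [260.7 202. ]
0.02 [320.7 251. ] [260.5 198.8]
0.03 [320.7 260.4] [260.2 195.6]
0.04 [320.7 271. ] [260.  192.4]
```

View pics/w1c.png

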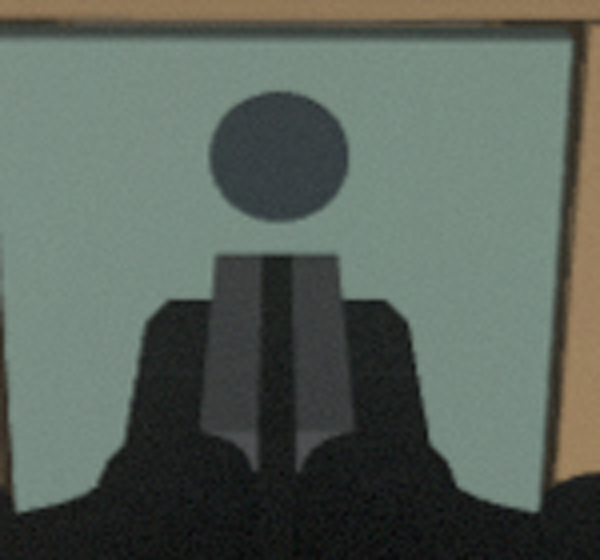

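View pics/s1c.png

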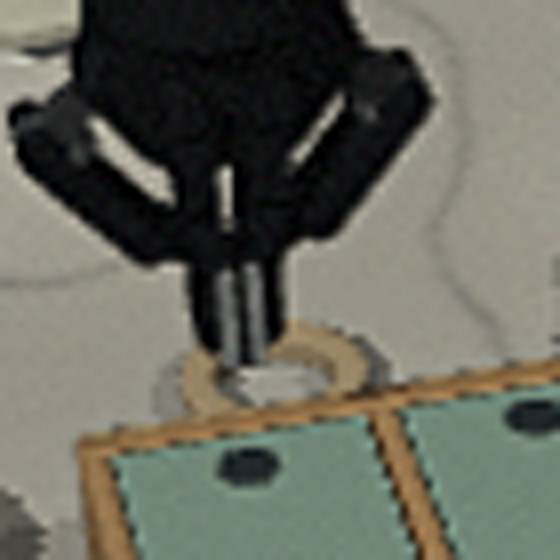

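```bash
python3 - <<'E'
from h import *
from scipy.optimize import fsolve
from workcell import viewer,get_obs
c=viewer.camera("wrist"); s=viewer.camera("scene"); o=get_obs(); E=np.array(o["ee_pos"])
a=np.radians(-15.3); ux=np.array([np.cos(a),np.sin(a),0])
for w in (0,.006,.011):
    f=lambda v:[proj(c,E+[0,0,v[0]]+ux*(v[1]-w))[1]-253.2, proj(s,E+[0,0,v[0]]+ux*(v[1]+w))[1]-195.6]
    print(w,fsolve(f,[.03,0]))
E
```

```text
0 [ 0.02820243 -0.00290796]
0.006 [ 3.44345882e-02 -7.61472749e-06]
0.011 [0.03962806 0.00240934]
```

Wrist and scene views agree the real fingertip is about 30–35 mm above the reported TCP, and laterally it's on the dot. I won't rely on the reported z. I'll descend in guarded steps and watch the force.

```bash
python3 -m handwheel '[[1,0,0,-0.002,0],[1,0,0,-0.004,0],[1,0,0,-0.006,0],[1,0,0,-0.008,0],[1,0,0,-0.008,0]]'
```

```text
time: 4.2
ee_pos: [0.5191, -0.1176, 0.0793]
tcp_rot: [-180.0, 0.1, 74.8]
wrist_force: [-1.1, 0.3, 0.3]
opening: 0.0001
```

```bash
python3 -m handwheel '[[1,0,0,-0.002,0],[1,0,0,-0.004,0],[1,0,0,-0.005,0],[1,0,0,-0.005,0]]'
```

```text
time: 4.6
ee_pos: [0.519, -0.1175, 0.0741]
tcp_rot: [-179.9, 0.1, 74.8]
wrist_force: [-0.5, -0.7, -0.7]
opening: 0.0
```

```bash
python3 - <<'E'
from h import *
from workcell import viewer
c=viewer.camera("wrist"); s=viewer.camera("scene")
a=cv2.resize(c["color"][140:340,220:420],None,fx=2,fy=2,interpolation=cv2.INTER_CUBIC)
b=cv2.resize(s["color"][150:250,230:330],None,fx=4,fy=4,interpolation=cv2.INTER_CUBIC)
cv2.imwrite("pics/d2.png",np.hstack([a,b]))
E
```

```text
(no output)
```

View pics/d2.png

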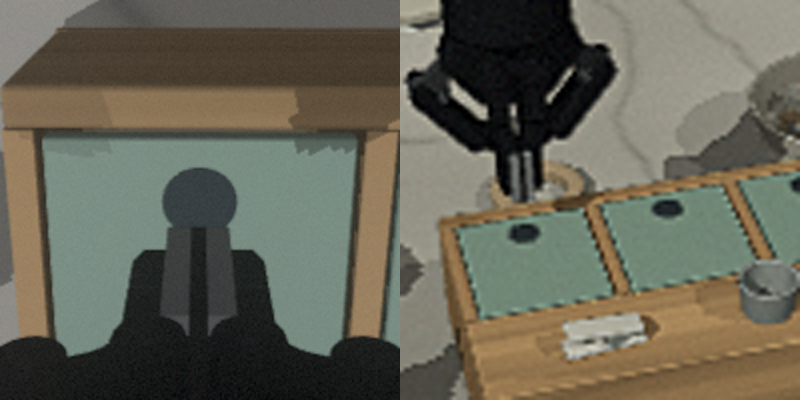

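The lid is still level and the tip still hangs above it in both views, so the offset is real. I'll keep descending.

```bash
python3 -m handwheel '[[1,0,0,-0.003,0],[1,0,0,-0.006,0],[1,0,0,-0.009,0],[1,0,0,-0.012,0],[1,0,0,-0.012,0]]'
```

```text
time: 5.2
ee_pos: [0.5188, -0.1175, 0.0617]
tcp_rot: [-179.9, 0.1, 74.8]
wrist_force: [-0.5, -0.7, 0.3]
opening: 0.0001
```

```bash
python3 -m handwheel '[[1,0,0,-0.001,0],[1,0,0,-0.002,0],[1,0,0,-0.003,0],[1,0,0,-0.004,0],[1,0,0,-0.004,0]]'
```

```text
time: 5.7
ee_pos: [0.5187, -0.1174, 0.0576]
tcp_rot: [-179.9, 0.1, 74.8]
wrist_force: [-0.7, -0.5, -0.6]
opening: 0.0002
```

```bash
python3 - <<'E'
from h import *
from workcell import viewer
c=viewer.camera("wrist"); s=viewer.camera("scene")
a=cv2.resize(c["color"][140:340,220:420],None,fx=2,fy=2,interpolation=cv2.INTER_CUBIC)
b=cv2.resize(s["color"][150:250,230:330],None,fx=4,fy=4,interpolation=cv2.INTER_CUBIC)
cv2.imwrite("pics/d3.png",np.hstack([a,b]))
E
```

```text
(no output)
```

View pics/d3.png

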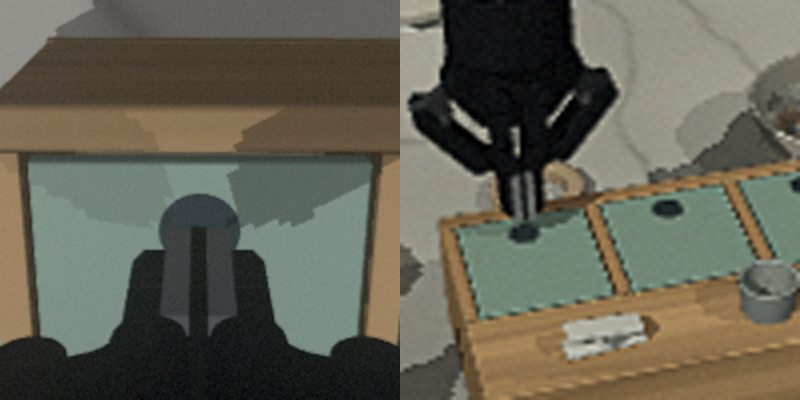

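About 8–10 mm still to go.

```bash
python3 -m handwheel '[[1,0,0,-0.001,0],[1,0,0,-0.002,0],[1,0,0,-0.003,0],[1,0,0,-0.004,0],[1,0,0,-0.005,0]]'
```

```text
time: 6.3
ee_pos: [0.5188, -0.1175, 0.0526]
tcp_rot: [-179.9, 0.1, 74.8]
wrist_force: [0.3, 0.8, 0.2]
opening: 0.0
```

```bash
python3 -m handwheel '[[1,0,0,-0.0005,0],[1,0,0,-0.001,0],[1,0,0,-0.0015,0],[1,0,0,-0.002,0],[1,0,0,-0.002,0]]'
```

```text
time: 6.8
ee_pos: [0.5188, -0.1175, 0.0505]
tcp_rot: [-179.9, 0.1, 74.8]
wrist_force: [0.7, -0.5, -0.1]
opening: 0.0001
```

```bash
python3 -m handwheel '[[1,0,0,-0.0005,0],[1,0,0,-0.001,0],[1,0,0,-0.0015,0],[1,0,0,-0.002,0],[1,0,0,-0.002,0]]'
```

```text
time: 7.3
ee_pos: [0.5187, -0.1175, 0.0484]
tcp_rot: [-179.9, 0.1, 74.8]
wrist_force: [0.3, -0.8, -0.6]
opening: 0.0002
```

```bash
python3 -m handwheel '[[1,0,0,-0.0005,0],[1,0,0,-0.001,0],[1,0,0,-0.0015,0],[1,0,0,-0.002,0],[1,0,0,-0.002,0]]'
```

```text
time: 7.8
ee_pos: [0.5186, -0.1175, 0.0463]
tcp_rot: [-179.9, 0.1, 74.8]
wrist_force: [-0.2, 0.2, -0.2]
opening: 0.0002
```

```bash
python3 -m handwheel '[[1,0,0,-0.0005,0],[1,0,0,-0.001,0],[1,0,0,-0.0015,0],[1,0,0,-0.002,0],[1,0,0,-0.002,0]]'
```

```text
time: 8.3
ee_pos: [0.5186, -0.1174, 0.0443]
tcp_rot: [-179.9, 0.1, 74.8]
wrist_force: [-0.6, -1.0, -0.4]
opening: -0.0
```

```bash
cat > look.py <<'E'
import sys
from h import *
from workcell import viewer,get_obs
x=int(sys.argv[2]) if len(sys.argv)>2 else 230
y=int(sys.argv[3]) if len(sys.argv)>3 else 150
c=viewer.camera("wrist"); s=viewer.camera("scene")
a=cv2.resize(c["color"][140:340,220:420],None,fx=2,fy=2,interpolation=cv2.INTER_CUBIC)
b=cv2.resize(s["color"][y:y+100,x:x+100],None,fx=4,fy=4,interpolation=cv2.INTER_CUBIC)
cv2.imwrite(f"pics/{sys.argv[1]}.png",np.hstack([a,b])); o=get_obs(); print(o["wrist_force"].round(1),o["ee_pos"].round(4))
E
python3 look.py d4
```

```text
[-0.2 -0.1 -0.4] [ 0.5186 -0.1175  0.0444]
```

View pics/d4.png

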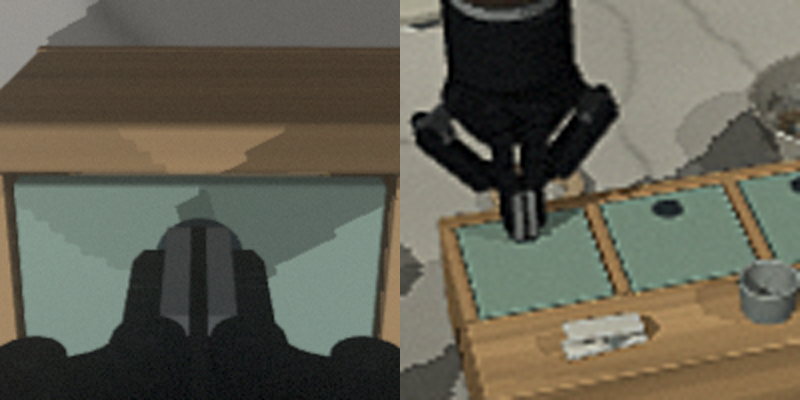

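```bash
python3 -m handwheel '[[1,0,0,-0.0005,0],[1,0,0,-0.001,0],[1,0,0,-0.0015,0],[1,0,0,-0.0015,0]]'
```

```text
time: 8.8
ee_pos: [0.5187, -0.1175, 0.0429]
tcp_rot: [-179.9, 0.1, 74.8]
wrist_force: [-0.7, 0.5, -0.6]
opening: -0.0001
```

```bash
python3 -m handwheel '[[1,0,0,-0.0005,0],[1,0,0,-0.001,0],[1,0,0,-0.0015,0],[1,0,0,-0.0015,0]]'
```

```text
time: 9.2
ee_pos: [0.5185, -0.1174, 0.0413]
tcp_rot: [-179.9, 0.1, 74.8]
wrist_force: [-1.1, 0.2, 1.6]
opening: -0.0
```

```bash
python3 -m handwheel '[[1,0,0,-0.0005,0],[1,0,0,-0.001,0],[1,0,0,-0.0015,0],[1,0,0,-0.0015,0]]'
```

```text
time: 9.6
ee_pos: [0.5185, -0.1174, 0.0397]
tcp_rot: [-179.9, 0.1, 74.8]
wrist_force: [-1.6, 0.2, 2.0]
opening: -0.0001
```

Contact came at a reported z of about 0.042, so the tip is about 38 mm above the reported TCP. I'll press on gently.

```bash
python3 -m handwheel '[[1,0,0,-0.0005,0],[1,0,0,-0.001,0],[1,0,0,-0.001,0]]'
```

```text
time: 9.9
ee_pos: [0.5185, -0.1174, 0.0386]
tcp_rot: [-179.9, 0.1, 74.8]
wrist_force: [-0.7, 0.1, 1.2]
opening: -0.0001
```

```bash
python3 -m handwheel '[[1,0,0,-0.0005,0],[1,0,0,-0.001,0],[1,0,0,-0.001,0]]'
```

```text
time: 10.2
ee_pos: [0.5186, -0.1174, 0.0375]
tcp_rot: [-179.9, 0.1, 74.8]
wrist_force: [0.1, 0.5, 0.8]
opening: -0.0004
```

```bash
python3 -m handwheel '[[1,0,0,-0.0005,0],[1,0,0,-0.001,0],[1,0,0,-0.001,0]]'
```

```text
time: 10.5
ee_pos: [0.5187, -0.1175, 0.0365]
tcp_rot: [-179.9, 0.1, 74.8]
wrist_force: [0.9, 0.5, 1.6]
opening: 0.0
```

```bash
python3 look.py d5
```

```text
[ 0.2 -0.4  0.7] [ 0.5187 -0.1175  0.0365]
```

View pics/d5.png

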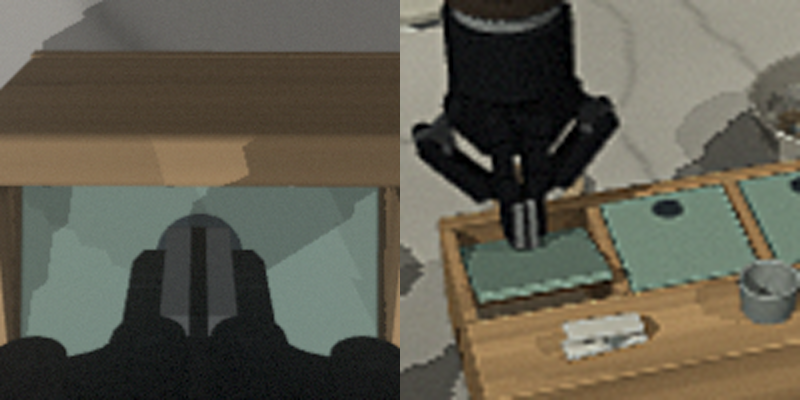

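Lid 4 is clearly tilted, its rear edge risen and its front half down, with only about 1 N of resistance. That puts it past the 0.15 rad a full one would give, so it's the empty compartment. I'll push it open.

```bash
python3 -m handwheel '[[1,0,0,-0.0015,0],[1,0,0,-0.003,0],[1,0,0,-0.0045,0],[1,0,0,-0.006,0],[1,0,0,-0.006,0]]'
```

```text
time: 11.1
ee_pos: [0.5184, -0.1174, 0.0301]
tcp_rot: [-179.8, 0.1, 74.8]
wrist_force: [-0.1, -0.3, 0.6]
opening: 0.0
```

```bash
python3 -m handwheel '[[1,0,0,-0.0015,0],[1,0,0,-0.003,0],[1,0,0,-0.0045,0],[1,0,0,-0.006,0],[1,0,0,-0.006,0]]'; python3 look.py d6
```

```text
time: 11.6
ee_pos: [0.5182, -0.1173, 0.0238]
tcp_rot: [-179.8, 0.1, 74.8]
wrist_force: [0.6, -0.6, -0.3]
opening: -0.0001
[ 0.3  0.2 -0.3] [ 0.5182 -0.1173  0.0239]
```

View pics/d6.png

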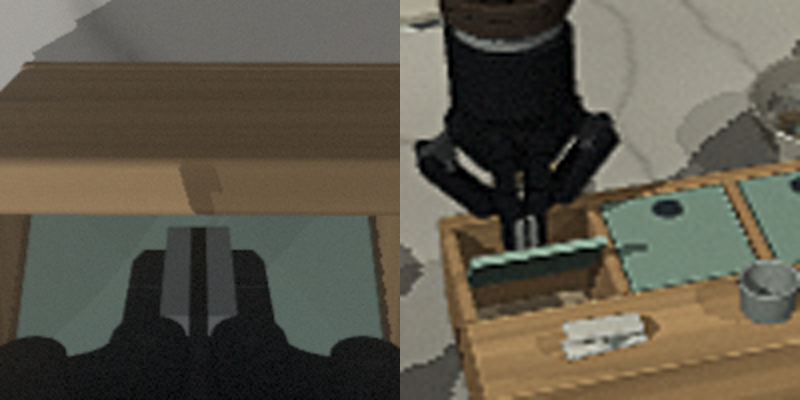

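```bash
python3 -m handwheel '[[1,0,0,-0.002,0],[1,0,0,-0.004,0],[1,0,0,-0.006,0],[1,0,0,-0.008,0],[1,0,0,-0.008,0]]'; python3 look.py d7
```

```text
time: 12.2
ee_pos: [0.518, -0.1173, 0.0154]
tcp_rot: [-179.8, 0.1, 74.8]
wrist_force: [0.5, -0.5, 0.7]
opening: -0.0
[-0.4 -0.   0.6] [ 0.5181 -0.1173  0.0156]
```

View pics/d7.png

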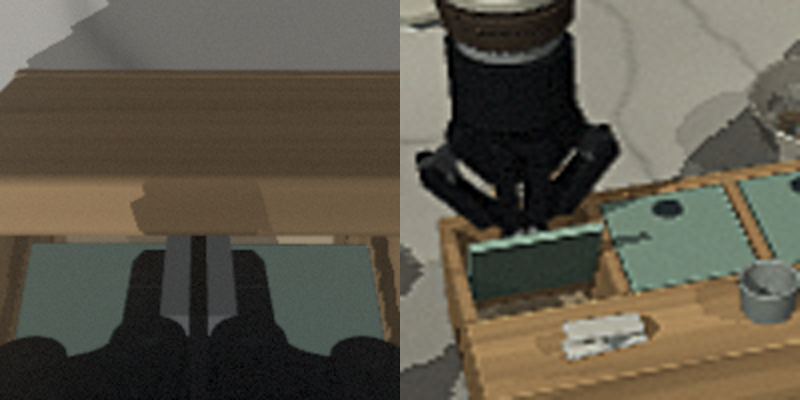

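The lid is well open, about 60°. I'll back off slightly toward the robot and go straight up.

```bash
python3 -m handwheel '[[1,-0.003,0.001,0.002,0],[1,-0.004,0.001,0.01,0],[1,-0.004,0.001,0.03,0],[1,-0.004,0.001,0.06,0],[1,-0.004,0.001,0.1,0]]';  python3 -m handwheel '[[1,-0.03,0.01,0.03,0],[1,-0.07,0.02,0.05,0],[1,-0.11,0.03,0.06,0],[1,-0.15,0.04,0.06,0],[1,-0.15,0.04,0.06,0]]'
python3 - <<'E'
from h import *
from workcell import viewer,get_obs
s=viewer.camera("scene"); t=viewer.camera("top")
b=cv2.resize(s["color"][150:270,220:420],None,fx=3.9,fy=3.9,interpolation=cv2.INTER_CUBIC); cv2.imwrite("pics/e_s.png",b)
b=cv2.resize(t["color"][115:280,235:485],None,fx=3.1,fy=3.1,interpolation=cv2.INTER_CUBIC); cv2.imwrite("pics/e_t.png",b)
print(get_obs()["wrist_force"])
# predicted lid4 edge corners for angles
a=np.radians(-15.3); ux=np.array([np.cos(a),np.sin(a),0]); uy=np.array([-np.sin(a),np.cos(a),0]); uz=np.array([0,0,1])
piv=np.array([.5191,-.1175,.077])+ux*.028
for th in (0,40,45,50,55,60,65,68):
    r=np.radians(th); e=piv+ux*(.046*np.cos(r)-.003*np.sin(r)*-1*-1)+uz*(.046*np.sin(r)+.003*np.cos(r))
    pr=lambda c,o,k:(( [proj(c,e+uy*y)-o for y in(.041,-.041)])*np.array(k)).round(0).tolist()
    print(th,"scene",pr(s,[220,150],3.9),"top",pr(t,[235,115],3.1))
E
```

```text
time: 12.8
ee_pos: [0.5131, -0.1161, 0.1161]
tcp_rot: [-179.7, 0.2, 74.8]
wrist_force: [1.3, 0.7, 0.1]
opening: 0.0002
time: 13.3
ee_pos: [0.3601, -0.0754, 0.1783]
tcp_rot: [-179.9, 0.1, 74.8]
wrist_force: [1.0, -0.0, 0.4]
opening: -0.0
[ 0.89556411  0.3043317  -0.72415619]
0 scene [[248.0, 283.0], [118.0, 306.0]] top [[430.0, 203.0], [524.0, 228.0]]
40 scene [[242.0, 235.0], [111.0, 257.0]] top [[431.0, 214.0], [528.0, 240.0]]
45 scene [[241.0, 228.0], [109.0, 251.0]] top [[431.0, 218.0], [528.0, 243.0]]
50 scene [[239.0, 222.0], [108.0, 245.0]] top [[430.0, 221.0], [528.0, 247.0]]
55 scene [[238.0, 216.0], [107.0, 239.0]] top [[430.0, 225.0], [527.0, 251.0]]
60 scene [[237.0, 210.0], [106.0, 233.0]] top [[429.0, 229.0], [527.0, 255.0]]
65 scene [[235.0, 205.0], [104.0, 227.0]] top [[428.0, 233.0], [526.0, 259.0]]
68 scene [[234.0, 202.0], [104.0, 224.0]] top [[427.0, 236.0], [526.0, 262.0]]
```

View pics/e_s.png

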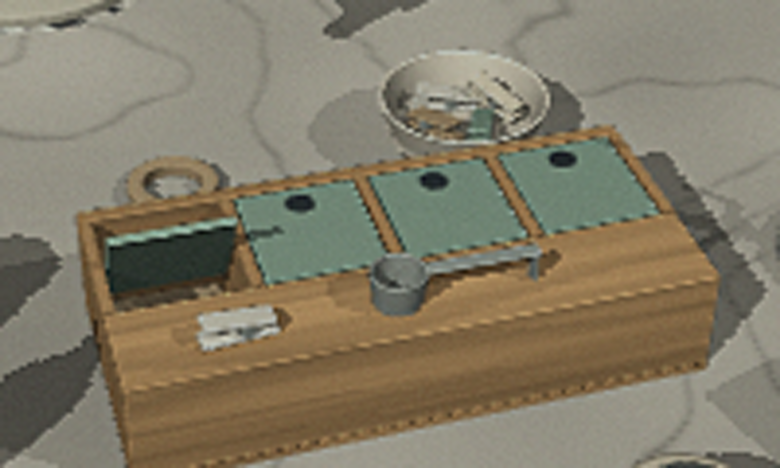

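View pics/e_t.png

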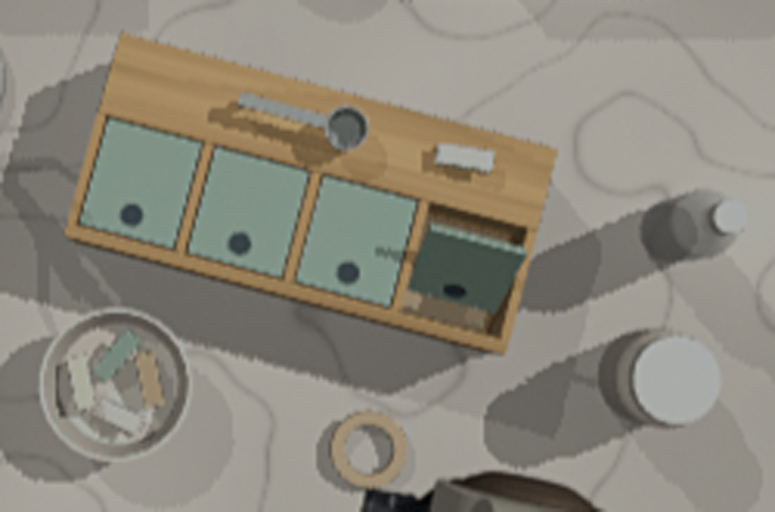

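In both views the upper edge lies where 55–57° predicts: scene crop (108,238)–(237,218), top crop (430,225)–(527,250). The other lids are level, the loose items haven't moved, and the gripper is clear.

```bash
python3 -c "
from workcell import job_done; print(job_done())"
```

```text
the job is handed in; nothing more can be done
None
```

Lid 4, the rightmost, was over the empty compartment. I pushed it open to about 55°, left it open, and handed the job in at about 13.4 s.

- **Finding it:** I started with lid 4 and pressed its dot with closed fingertips. It turned freely, with readings up to about 2 N and no rise as it went further. It was the first lid I tried, so I never touched lids 1 to 3.
- **Last checks:** The scene and top views both put lid 4 at about 55–57°, after the fingers had been withdrawn. The other three lids look level, and the scoop, clip, bowl, teether, jar and bottle look unmoved. The drying tree was outside my last close-up pictures, but the arm did not work near it. The gripper was clear of everything, and the wrist force was back to about 1 N, its noise level.
- **What disagreed:** The real fingertips were about 38 mm above the reported TCP. Both the wrist and scene views showed this, and contact came at a reported z of 0.042 instead of 0.080. I went by the pictures and the force readings instead of the reported height.

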